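# Count three full tins into the swap tray

## Task

A swap customer is owed three full tins of steel balls, but two empty tins got mixed in and all five look alike, so heft them to tell which are full. Count the three full tins into the zinc tray, one standing upright in each bay, setting each down rather than dropping it. The two empty tins must end upright where they stood, and the dish, vial, ball on its cork foot and mug must be left alone.

Things in the scene. Friction and masses are not known exactly. Their poses are not given: they have to be found in the camera images.
- tin_a: One of five closed steel tins that look exactly alike: plain upright cylinder, 52 mm across, 50 mm tall, flat lid. Origin at the centre of its underside, z up. Three of the five are full of steel balls (340 to 440 g), two are empty (55 to 95 g); it cannot be seen which, and the names do not tell; only the weight does.
- tin_b: One of five closed steel tins that look exactly alike: plain upright cylinder, 52 mm across, 50 mm tall, flat lid. Origin at the centre of its underside, z up. Three of the five are full of steel balls (340 to 440 g), two are empty (55 to 95 g); it cannot be seen which, and the names do not tell; only the weight does.
- tin_c: One of five closed steel tins that look exactly alike: plain upright cylinder, 52 mm across, 50 mm tall, flat lid. Origin at the centre of its underside, z up. Three of the five are full of steel balls (340 to 440 g), two are empty (55 to 95 g); it cannot be seen which, and the names do not tell; only the weight does.
- tin_d: One of five closed steel tins that look exactly alike: plain upright cylinder, 52 mm across, 50 mm tall, flat lid. Origin at the centre of its underside, z up. Three of the five are full of steel balls (340 to 440 g), two are empty (55 to 95 g); it cannot be seen which, and the names do not tell; only the weight does.
- tin_e: One of five closed steel tins that look exactly alike: plain upright cylinder, 52 mm across, 50 mm tall, flat lid. Origin at the centre of its underside, z up. Three of the five are full of steel balls (340 to 440 g), two are empty (55 to 95 g); it cannot be seen which, and the names do not tell; only the weight does.
- tray: Zinc counting tray fixed to the shelf, 246 mm (its x) by 102 mm (its y), with three open bays in a row along its x, bay centres at x = -80.7, 0 and +80.7 mm, y = 0. Each bay is about 77 by 94 mm inside and takes one tin. Lip and the two dividers are 12 mm tall and 4 mm thick; the floor is 4 mm thick. Origin at the centre of its underside, z up; it may be turned up to 15 degrees. It stands empty at the start.
- dish: Bystander: small frosted glass bowl, 68 mm across, 30 mm tall, among the tins. Origin at the centre of its underside.
- vial: Bystander: glass vial of yellow marbles with a cork, 28 mm across, 71 mm tall, standing among the tins. Origin at the centre of its underside.
- bearing: Bystander: a 36 mm steel ball bearing held in a cork foot 48 mm across, 46 mm tall in all, among the tins. Origin at the centre of its underside.
- mug: Bystander: teal enamel mug, 76 mm across plus a handle, 78 mm tall, behind the tins. Origin at the centre of its underside.
Mind the look-alikes: they are no part of the job. Leave any black or red look-alike of the tin_c alone.

How it is judged:
By the outcome, as a careful person would: the job done as asked, in the order asked, and still so for the second after the job is handed in, with the robot touching nothing.
It also fails if it takes over 72 s, if anything falls off the work surface, if the arm or the gripper's body presses on something with over 40 N, if the wrist force passes 120 N, or if a joint passes its speed limit or range.

## Robot

A 6-joint arm with a two-finger parallel gripper is mounted at the origin on the work surface. World frame = base frame: x ahead of the robot, y to its left, z up, the work surface at z = 0. Lengths are in m, angles in rad, forces in N, time in s.
With the tool pointing down it reaches from about 0.35 to 0.725 m from the base axis. Payload 4.3 kg.
Tool frame: the origin (TCP) lies at the very end of the fingers, on their centre line; the grasp point (between the pads) lies 19 mm behind it; z points along the fingers, y is the line along which they close (so a half turn about z gives the same grasp; the last joint's range is limited). The gripper opens to 85 mm and grips with 20 to 120 N. Pads are 22 mm wide; open, the fingers measure 114 mm over their backs; the gripper's body (76 mm by 85 mm) begins 54 mm behind the grasp point. The pads swing forward as they close: fully open they stand 13 mm farther back than shut.
Start: joints at [-1.216, 0.377, 0.081, 1.274, 0, 1.46], TCP at [0.258, -0.514, 0.231] pointing down, gripper open.
Joint ranges: [-2.72, 2.72], [-0.84, 1.66], [-1.02, 1.22], [-1.77, 2.12], [-1.37, 1.28], [-3.14, 3.14]. Speed limits (rad/s): [2.57, 2.57, 3.14, 3.14, 3.14, 3.14].

## Interface

Orientations are given as a unit quaternion [w, x, y, z].
In Python, from bench import manip, viewer gives the robot as it stands.
- The arm moves only by the tool send_rows, never from a script. Its argument "targets" is a list of rows, each a list of 6 numbers: the shift along the world's x, y, z in units of 0.05 m (1.0 is 0.05 m), then the turn, a rotation vector about the world's x, y, z in units of 60 degrees (1.0 is 60 degrees). A call has 1 to 10 rows; each row shifts and turns the commanded pose from where the row before left it; what a row does not reach is not made up. A row lasts 1/12 s, in which the tool goes at most 41.7 mm and 7.16 degrees, less where a joint would pass 70% of its speed; a pose out of reach is approached as far as the arm can. A call with a number of a shift or a turn outside -1 to 1 is refused whole. A call with a gripper value outside its range is refused whole. "gripper" is the opening in per cent of the stroke, from 0 (shut) to 100 (fully open), set as the call begins (left out, the last holds). The fingers move at their own pace and stop on an object; the grip force is fixed at half the most. Time passes only in rows, so rows that do not move let the fingers close. It gives the time, the measured TCP pose, the force, the opening and the grip force at its end, in the units of the state.
- manip.get_obs(): the state, without advancing time (a new reading comes with each control period).
- viewer.grab_frame(name): name is "side" or "top"; returns the picture (400x640x3 uint8, red, green, blue); there is no depth.
- viewer.get_calibration(name): a dict with "fx", "fy", "cx", "cy" (pixels), "dist_coeffs" ([k1, k2, p1, p2, k3] as OpenCV has them; the pictures are not rectified), "pose" (4x4, takes a point from camera to world coordinates). Camera axes: x right, y up, looking along -z (the intrinsics and any distortion apply to the point x, -y, -z); pixel columns grow to the right and rows downward; lengths in m; the calibration is good to about 2 mm. A picture is of the moment at which its call begins. get_calibration takes no time and is no camera call.
- manip.finish_job(): hands the job in; it is judged then, once.
Trained networks look in the newest picture that a camera, given by its name, has taken for a name from the list of things; names that differ only in an ending like _2 or _b are one class to them, and where a whole thing is asked for, a point or a joint stands for the part that bears it (a point fixed in the world has none). Each returns a list of dicts, best first, with "confidence" (0 to 1); they miss things now and then, are a little off and sometimes report something else, mostly with a low value. They report only what shows in the picture. A call takes as long as a camera call. They do not tell look-alikes from the thing itself.
- viewer.boxes_of(query, camera): "xy" ([column, row] in pixels, amid what is visible of it).
- viewer.trace(query, camera): "region" (400x640 bool, what is visible of it) and "xy" ([column, row] in pixels, amid what is visible of it).
The state is a dict: "time": time; "joint_pos": joint angles; "joint_velocities": joint speeds; "joint_efforts": joint torques, N m; "tool_pos": TCP position; "tcp_rot": TCP orientation; "contact_force": force on the tool from outside, world axes, zero at the start; "ft_torque": the same for the moment, N m; "finger_gap": finger opening in m; "grasp_force": force on a finger pad.
Only numpy, scipy, OpenCV 4.12 (cv2) and the standard library are available. Lean on these libraries where they do the work, as an engineer would, in place of code of your own. Each camera call takes 0.05 s, during which the arm holds its last target. There are 200 camera calls.

## Working session

There is one attempt and no reset: what is moved stays moved. The work goes in short steps, Python scripts to look and compute and a tool call to move; the robot and the scene stay as the last step left them, time stands still between calls to the robot, and variables do not carry over. Pictures are saved under pics/ and viewed, at most 10 in all, crops included, and the job is handed in when it is done.

Besides the shell and the picture viewer there is one more tool, called as name(argument=value, ...), one argument or row to a line, values as JSON. send_rows: Moves the arm, as the interface text tells. Shifts and turns lie within -1 to 1; 1 stands for 0.05 m of shift or 60 degrees of turn. Its arguments: {"type":"object","properties":{"targets":{"type":"array","items":{"type":"array","items":{"type":"number","minimum":-1,"maximum":1}}},"gripper":{"type":"number"}},"required":["targets"]}

```bash
mkdir -p pics; cat > h.py <<'E'
import numpy as np, cv2
from bench import manip, viewer
def ray(cam,uv):
    c=viewer.get_calibration(cam); K=np.array([[c['fx'],0,c['cx']],[0,c['fy'],c['cy']],[0,0,1.]])
    p=cv2.undistortPoints(np.array([[uv]],float),K,np.array(c['dist_coeffs'],float))[0,0]
    T=np.array(c['pose']); d=T[:3,:3]@np.array([p[0],-p[1],-1.]); return T[:3,3],d
def onplane(cam,uv,z):
    o,d=ray(cam,uv); return (o+d*(z-o[2])/d[2]).round(4)
def save(cam,name):
    im=viewer.grab_frame(cam); cv2.imwrite('pics/'+name,im[:,:,::-1]); return im
E
python3 - <<'E'
from h import *
save('top','top0.png'); save('side','side0.png')
for c in ('top','side'):
    print(c,np.array(viewer.get_calibration(c)['pose'])[:3,3])
    for q,z in (('tin_a',.025),('tray',.006),('dish',.015),('vial',.035),('bearing',.023),('mug',.039)):
        for r in viewer.boxes_of(q,c): print(c,q,np.round(r['xy'],0),round(r['confidence'],2),onplane(c,r['xy'],z))
print(manip.get_obs())
E
```

```text
top [0.43119346 0.0872407  0.95410496]
top tin_a [192. 274.] 0.95 [0.4393 0.3859 0.025 ]
top tin_a [219. 170.] 0.8 [0.6795 0.3304 0.025 ]
top tin_a [346. 269.] 0.78 [0.4474 0.0403 0.025 ]
top tin_a [267. 172.] 0.72 [0.6736 0.2172 0.025 ]
top tin_a [348. 216.] 0.66 [0.5674 0.0315 0.025 ]
top tin_a [246. 209.] 0.64 [0.587  0.2648 0.025 ]
top tin_a [300. 218.] 0.6 [0.5632 0.1401 0.025 ]
top tray [460. 230.] 0.85 [ 0.5334 -0.2283  0.006 ]
top dish [240. 270.] 0.87 [0.4491 0.2781 0.015 ]
top vial [294. 269.] 0.73 [0.4488 0.1534 0.035 ]
top bearing [191. 211.] 0.77 [0.584  0.3927 0.023 ]
top bearing [462. 226.] 0.34 [ 0.54   -0.2272  0.023 ]
top mug [316. 139.] 0.79 [0.7471 0.1025 0.039 ]
side [0.50431673 0.88712402 0.75147418]
side tin_a [343. 179.] 0.94 [0.5643 0.0297 0.025 ]
side tin_a [332. 217.] 0.93 [0.5754 0.1518 0.025 ]
side tin_a [393. 186.] 0.92 [0.4527 0.0397 0.025 ]
side tin_a [260. 277.] 0.88 [0.6855 0.324  0.025 ]
side tin_a [320. 260.] 0.7 [0.5828 0.2679 0.025 ]
side tin_a [276. 236.] 0.69 [0.6759 0.2197 0.025 ]
side tin_a [392. 325.] 0.62 [0.4454 0.3957 0.025 ]
side tray [3
[... 381 characters left out ...]
388e+00,  3.77258859e-01,  8.10424051e-02,  1.27440507e+00,
       -6.63473656e-06,  1.46046537e+00]), 'joint_velocities': array([ 1.05212578e-03, -1.04782896e-03,  7.04730549e-04, -5.33928669e-04,
       -8.60336139e-05,  5.59165091e-05]), 'joint_efforts': array([-3.18609482e-04, -4.63372922e+01,  2.70094889e+01,  2.44623607e-04,
       -4.29355316e-05,  6.95583793e-06]), 'tool_pos': array([ 0.25776461, -0.51404916,  0.23136934]), 'tcp_rot': array([8.71529106e-05, 9.73112595e-01, 2.30329914e-01, 7.35106337e-06]), 'contact_force': array([-0.33883058,  0.54627672, -0.18460812]), 'ft_torque': array([ 0.06139162, -0.01516588, -0.01371162]), 'grasp_force': 0.0, 'finger_gap': 0.08553739004877069}
```

View pics/top0.png

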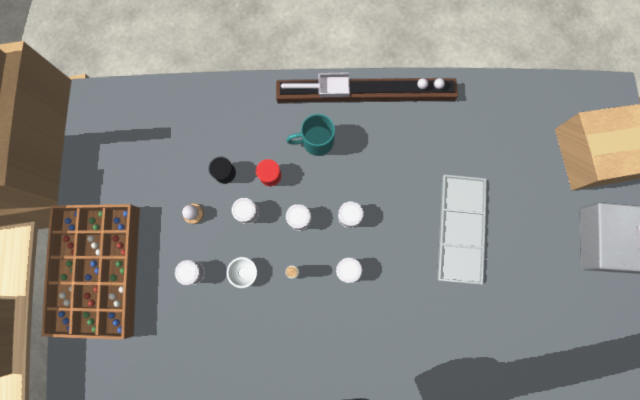

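View pics/side0.png

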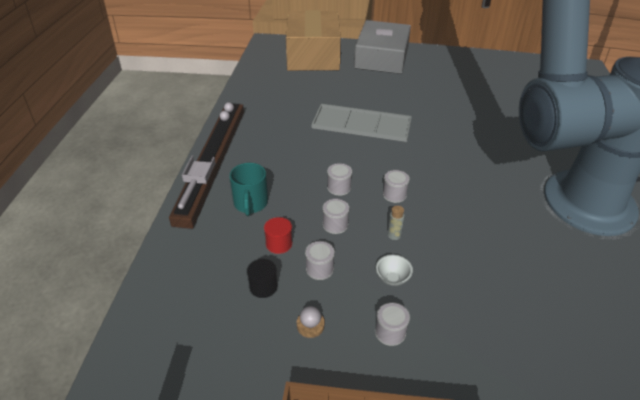

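The five white tins in the top view are at about (188,272), (244,210), (298,217), (350,214) and (349,270). They fit the description of plain steel tins. The black one at (222,170) and the red one at (268,172) are look-alikes, so I'll leave them alone. The tray is at (463,230), and I'll refine these positions by fitting silhouettes.

```bash
cat >> h.py <<'E'
from scipy.optimize import minimize
def proj(cam,P):
    c=viewer.get_calibration(cam); K=np.array([[c['fx'],0,c['cx']],[0,c['fy'],c['cy']],[0,0,1.]])
    T=np.linalg.inv(np.array(c['pose'])); Q=(np.atleast_2d(P)@T[:3,:3].T+T[:3,3])*[1,-1,-1]
    return cv2.projectPoints(Q,np.zeros(3),np.zeros(3),K,np.array(c['dist_coeffs'],float))[0][:,0]
A=np.linspace(0,2*np.pi,32)
def cyl(x,y,r=.026,h=.05,z0=0): return np.array([[x+r*np.cos(a),y+r*np.sin(a),z] for z in (z0,z0+h) for a in A])
def hullmask(cam,P,S=4):
    m=np.zeros((400*S,640*S),np.uint8)
    h=cv2.convexHull(((proj(cam,P)+.5)*S).astype(np.float32)); cv2.fillPoly(m,[np.round(h).astype(int)],1); 
    return cv2.resize(m.astype(np.float32),(640,400),interpolation=cv2.INTER_AREA)
def fit(masks,x0,shape=cyl):
    f=lambda p:sum(np.abs(hullmask(c,shape(*p))-m).sum() for c,m in masks)
    n=len(x0); s=np.array([x0]+[np.array(x0)+d for d in np.diag([.006,.006,.1][:n])])
    r=minimize(f,x0,method='Nelder-Mead',options=dict(initial_simplex=s,xatol=2e-4,fatol=.3)); return r.x,r.fun/sum(m.sum() for _,m in masks)
def box(x,y,t): 
    c,s=np.cos(t),np.sin(t); return np.array([[x+c*a-s*b,y+s*a+c*b,z] for z in (0,.012) for a in(-.123,.123) for b in (-.051,.051)])
E
cat > m.py <<'E'
from h import *
T={}
for c in ('top','side'):
    viewer.grab_frame(c); T[c]={q:[(t['region'].astype(np.float32),onplane(c,t['xy'],z)) for t in viewer.trace(q,c)] for q,z in (('tin_a',.025),('tray',.006))}
for m,p in T['top']['tin_a']:
    o=[(mm,pp) for mm,pp in T['side']['tin_a'] if np.hypot(*(pp-p)[:2])<.05]
    a=fit([('top',m)],p[:2]); b=fit([('side',o[0][0])],p[:2]) if o else None
    print(p[:2],'top',a,'side',b)
for c in T:
    for m,p in T[c]['tray'][:1]: print('tray',c,fit([(c,m)],[p[0],p[1],1.5],box))
im=viewer.grab_frame('top')[140:300,150:500]; cv2.imwrite('pics/crop.png',cv2.resize(im[:,:,::-1],None,fx=2.28,fy=2.28,interpolation=cv2.INTER_CUBIC))
E
python3 m.py
```

```text
[0.4429 0.0355] top (array([0.44612372, 0.03550564]), np.float64(0.04332983193277311)) side (array([0.44858747, 0.03795286]), np.float64(0.040115870786516857))
[0.5886 0.2644] top (array([0.58250279, 0.26638331]), np.float64(0.0475)) side (array([0.58495741, 0.26936185]), np.float64(0.037268280123583936))
[0.4406 0.3864] top (array([0.44519231, 0.39004387]), np.float64(0.04483925549915398)) side (array([0.44653426, 0.39306309]), np.float64(0.039502164502164504))
[0.6681 0.2174] top (array([0.67190512, 0.21272892]), np.float64(0.03808962264150943)) side (array([0.67451069, 0.21657592]), np.float64(0.08546547472256473))
[0.5717 0.0303] top (array([0.57126236, 0.02958965]), np.float64(0.08215065502183407)) side (array([0.57212091, 0.03082448]), np.float64(0.044974964234620884))
[0.5665 0.1467] top (array([0.5665, 0.1467]), np.float64(0.06299603174603174)) side (array([0.56849237, 0.14731606]), np.float64(0.05041564039408867))
tray top (array([ 0.53860444, -0.23299189,  3.03234764]), np.float64(0.026513157894736843))
tray side (array([ 0.53903945, -0.23044598,  3.02902454]), np.float64(0.03725232511120097))
```

View pics/crop.png

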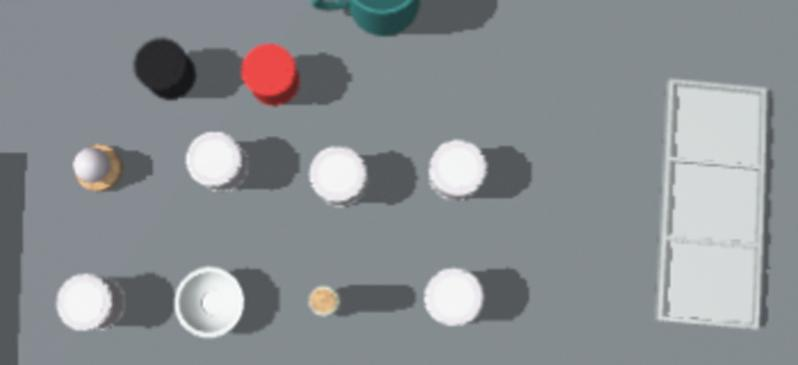

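The enlarged crop shows five white-lidded tins in two rows. The dish, vial cork, ball, mug, and black and red tins are all clear of the grasp paths. I'll go over the first tin at (0.447, 0.037).

send_rows(
  targets=[
    [0.26,0.76,-0.16,0,0,-0.109],
    [0.26,0.76,-0.16,0,0,-0.109],
    [0.26,0.76,-0.16,0,0,-0.109],
    [0.26,0.76,-0.16,0,0,-0.109],
    [0.26,0.76,-0.16,0,0,-0.107],
    [0.26,0.76,-0.16,0,0,0],
    [0.26,0.76,-0.16,0,0,0],
    [0.26,0.76,-0.16,0,0,0],
    [0.26,0.76,-0.16,0,0,0],
    [0.26,0.76,-0.16,0,0,0],
  ],
  gripper=80,
)

```text
time: 1.88
tool_pos: [0.3881, -0.1323, 0.1513]
tcp_rot: [0.0, 0.999, -0.052, 0.0]
contact_force: [0.0, -1.4, 0.1]
finger_gap: 0.0683
grasp_force: 0.0
```

send_rows(
  targets=[
    [0.26,0.76,-0.16,0,0,0],
    [0.26,0.76,-0.16,0,0,0],
    [0.26,0.76,-0.16,0,0,0],
    [0.26,0.76,-0.16,0,0,0],
    [0.14,0.38,0,0,0,0],
    [0,0,0,0,0,0],
    [0,0,0,0,0,0],
  ],
)

```text
time: 2.47
tool_pos: [0.4459, 0.0256, 0.1195]
tcp_rot: [-0.004, 0.999, -0.045, 0.0]
contact_force: [-0.7, -0.6, 0.1]
finger_gap: 0.0683
grasp_force: 0.0
```

send_rows(
  targets=[
    [0,0,0,0,0,0],
    [0,0,0,0,0,0],
  ],
)

```text
time: 2.63
tool_pos: [0.4456, 0.0244, 0.1196]
tcp_rot: [-0.004, 0.999, -0.046, 0.0]
contact_force: [0.2, 0.5, 0.1]
finger_gap: 0.0685
grasp_force: 0.0
```

send_rows(
  targets=[
    [0.03,0.25,0,0,0,0],
    [0,0,-0.6,0,0,0],
    [0,0,-0.6,0,0,0],
    [0,0,-0.5,0,0,0],
    [0,0,-0.25,0,0,0],
    [0,0,-0.1,0,0,0],
    [0,0,0,0,0,0],
    [0,0,0,0,0,0],
  ],
)

```text
time: 3.3
tool_pos: [0.4471, 0.031, 0.0174]
tcp_rot: [-0.007, 0.999, -0.041, 0.001]
contact_force: [-0.2, -0.1, 0.9]
finger_gap: 0.0683
grasp_force: 0.0
```

send_rows(
  targets=[
    [0,0,0,0,0,0],
    [0,0,0,0,0,0],
    [0,0,0,0,0,0],
    [0,0,0,0,0,0],
    [0,0,0,0,0,0],
    [0,0,0,0,0,0],
  ],
  gripper=40,
)

```text
time: 3.8
tool_pos: [0.4484, 0.032, 0.0187]
tcp_rot: [-0.008, 0.999, -0.04, 0.002]
contact_force: [-0.9, 3.8, 7.2]
finger_gap: 0.0507
grasp_force: 61.3
```

send_rows(
  targets=[
    [0,0,0.3,0,0,0],
    [0,0,0.4,0,0,0],
    [0,0,0.4,0,0,0],
    [0,0,0.1,0,0,0],
    [0,0,0,0,0,0],
    [0,0,0,0,0,0],
    [0,0,0,0,0,0],
    [0,0,0,0,0,0],
  ],
)

```text
time: 4.47
tool_pos: [0.4454, 0.0314, 0.0756]
tcp_rot: [-0.007, 0.999, -0.041, -0.001]
contact_force: [0.1, -0.4, -3.5]
finger_gap: 0.0508
grasp_force: 63.8
```

```bash
python3 -c "
from h import *
o=manip.get_obs()
for k in o: print(k,np.round(o[k],4))"
```

```text
time 4.4667
joint_pos [-0.0822  0.2414 -0.5407  0.7914  0.0148  3.1406]
joint_velocities [ 0.0007  0.0007  0.0019  0.0032  0.0012 -0.0026]
joint_efforts [-2.30000e-03 -3.70058e+01  2.39246e+01 -2.21000e-02  6.84000e-02
  0.00000e+00]
tool_pos [0.4454 0.0314 0.0756]
tcp_rot [-0.0074  0.9991 -0.0406 -0.001 ]
contact_force [ 0.12   -0.3592 -3.5422]
ft_torque [-0.0079 -0.0039  0.0158]
grasp_force 63.7981
finger_gap 0.0508
```

Hefted at 3.5 N, so this tin is full. Joint 6 is at its limit, so I'll give the tool a half turn while carrying the tin to the far bay.

send_rows(
  targets=[
    [0.1,-0.3,0.3,0,0,0.11],
    [0.37,-0.56,0.3,0,0,0.11],
    [0.37,-0.56,0,0,0,0.11],
    [0.37,-0.56,0,0,0,0.11],
    [0.37,-0.56,0,0,0,0.11],
    [0.37,-0.56,0,0,0,0.11],
    [0.37,-0.56,0,0,0,0.11],
    [0.37,-0.56,0,0,0,0.11],
    [0.37,-0.56,0,0,0,0.11],
    [0.37,-0.56,0,0,0,0.11],
  ],
)

```text
time: 5.3
tool_pos: [0.618, -0.2367, 0.1049]
tcp_rot: [-0.008, 0.859, 0.512, -0.005]
contact_force: [0.7, 1.6, -3.3]
finger_gap: 0.0507
grasp_force: 64.0
```

send_rows(
  targets=[
    [0,0,0,0,0,0.11],
    [0,0,0,0,0,0.11],
    [0,0,0,0,0,0.11],
    [0,0,0,0,0,0.11],
    [0,0,0,0,0,0.11],
    [0,0,0,0,0,0.11],
    [0,0,0,0,0,0.11],
    [0,0,0,0,0,0.11],
    [0,0,0,0,0,0.11],
    [0,0,0,0,0,0.11],
  ],
)

```text
time: 6.13
tool_pos: [0.6173, -0.2352, 0.1048]
tcp_rot: [-0.005, 0.441, 0.898, -0.007]
contact_force: [0.1, 0.8, -4.7]
finger_gap: 0.0506
grasp_force: 64.8
```

send_rows(
  targets=[
    [0,0,0,0,0,0.11],
    [0,0,0,0,0,0.11],
    [0,0,0,0,0,0.11],
    [0,0,0,0,0,0.11],
    [0,0,0,0,0,0.11],
    [0,0,0,0,0,0.11],
    [0,0,0,0,0,0.11],
    [0,0,0,0,0,0],
    [0,0,0,0,0,0],
  ],
)

```text
time: 6.88
tool_pos: [0.6174, -0.2353, 0.1053]
tcp_rot: [-0.002, 0.058, 0.998, -0.007]
contact_force: [0.2, -0.1, -3.6]
finger_gap: 0.0504
grasp_force: 64.7
```

```bash
cat > s.py <<'E'
from h import *
from scipy.spatial.transform import Rotation as R
o=manip.get_obs(); q=o['tcp_rot']; r=R.from_quat([q[1],q[2],q[3],q[0]]); M=r.as_matrix()
yaw=np.arctan2(M[1,1],M[0,1]); print('t',o['time'],'pos',o['tool_pos'].round(4),'closing',np.degrees(yaw).round(1),'z',M[:,2].round(4),'joints',o['joint_pos'].round(3),'F',o['contact_force'].round(2))
d=R.from_matrix(np.array([[np.sin(yaw),np.cos(yaw),0],[-np.cos(yaw),np.sin(yaw),0],[0,0,-1]]).T.T)
z=M[:,2]; print('level turn units',(np.cross(z,[0,0,-1])/np.radians(60)).round(4))
E
python3 s.py
```

```text
t 6.8833 pos [ 0.6174 -0.2353  0.1053] closing 83.4 z [-0.0039 -0.0137 -0.9999] joints [-0.453  0.606  0.121  1.083 -0.014 -0.338] F [ 0.21 -0.05 -3.59]Traceback (most recent call last):
  File "s.py", line 5, in <module>
    d=R.from_matrix(np.array([[np.sin(yaw),np.cos(yaw),0],[-np.cos(yaw),np.sin(yaw),0],[0,0,-1]]).T.T)
  File "scipy/spatial/transform/_rotation.pyx", line 1143, in scipy.spatial.transform._rotation.Rotation.from_matrix
ValueError: Non-positive determinant (left-handed or null coordinate frame) in rotation matrix 0: [[ 0.99333357  0.11527537  0.        ]
 [-0.11527537  0.99333357  0.        ]
 [ 0.          0.         -1.        ]].
```

send_rows(
  targets=[
    [0.03,-0.11,0,0,0,0],
    [0,0,-0.5,0,0,0],
    [0,0,-0.5,0,0,0],
    [0,0,-0.3,0,0,0],
    [0,0,-0.2,0,0,0],
    [0,0,-0.06,0,0,0],
    [0,0,0,0,0,0],
  ],
)

```text
time: 7.47
tool_pos: [0.6192, -0.2411, 0.028]
tcp_rot: [-0.001, 0.057, 0.998, -0.007]
contact_force: [-0.2, -0.7, -3.6]
finger_gap: 0.0506
grasp_force: 64.8
```

send_rows(
  targets=[
    [0,0,-0.03,0,0,0],
    [0,0,-0.03,0,0,0],
    [0,0,0,0,0,0],
  ],
)

```text
time: 7.72
tool_pos: [0.6206, -0.2416, 0.0269]
tcp_rot: [0.001, 0.056, 0.998, -0.008]
contact_force: [-0.9, -0.5, -3.2]
finger_gap: 0.0504
grasp_force: 64.8
```

send_rows(
  targets=[
    [0,0,-0.04,0,0,0],
    [0,0,0,0,0,0],
    [0,0,0,0,0,0],
  ],
)

```text
time: 7.97
tool_pos: [0.6197, -0.2411, 0.0241]
tcp_rot: [-0.0, 0.056, 0.998, -0.007]
contact_force: [-0.4, 0.3, -4.0]
finger_gap: 0.0503
grasp_force: 64.8
```

send_rows(
  targets=[
    [0,0,-0.03,0,0,0],
    [0,0,0,0,0,0],
    [0,0,0,0,0,0],
  ],
)

```text
time: 8.22
tool_pos: [0.6201, -0.2413, 0.0228]
tcp_rot: [0.0, 0.056, 0.998, -0.008]
contact_force: [0.2, -0.4, -1.2]
finger_gap: 0.0501
grasp_force: 65.2
```

send_rows(
  targets=[
    [0,0,0,0,0,0],
    [0,0,0,0,0,0],
    [0,0,0,0,0,0],
    [0,0,0,0,0,0],
    [0,0,0.4,0,0,0],
    [0,0,0.6,0,0,0],
    [0,0,0.6,0.013,-0.004,0],
    [-0.12,0.68,0,0,0,0],
    [-0.12,0.68,0,0,0,0],
    [-0.12,0.68,0,0,0,0],
  ],
  gripper=80,
)

```text
time: 9.05
tool_pos: [0.6023, -0.139, 0.1035]
tcp_rot: [0.003, 0.057, 0.998, -0.001]
contact_force: [0.2, 0.5, 0.0]
finger_gap: 0.0682
grasp_force: 0.0
```

send_rows(
  targets=[
    [-0.12,0.68,0,0,0,0],
    [-0.12,0.68,0,0,0,0],
    [-0.12,0.68,0,0,0,0],
    [-0.12,0.68,0,0,0,0],
    [-0.12,0.66,0,0,0,0],
    [0,0,0,0,0,0],
    [0,0,0,0,0,0],
    [0,0,0,0,0,0],
  ],
)

```text
time: 9.72
tool_pos: [0.572, 0.0297, 0.1026]
tcp_rot: [0.002, 0.056, 0.998, -0.001]
contact_force: [0.9, -0.0, 0.1]
finger_gap: 0.0683
grasp_force: 0.0
```

```bash
sed -i '/^d=R/d' s.py; python3 s.py; python3 m.py; python3 s.py
```

```text
t 9.7167 pos [0.572  0.0297 0.1026] closing 83.6 z [ 0.0033 -0.0018 -1.    ] joints [-0.058  0.438 -0.169  0.96  -0.002  0.054] F [ 0.87 -0.01  0.1 ]
level turn units [0.0017 0.0032 0.    ]
[0.5809 0.2599] top (array([0.58278885, 0.26657041]), np.float64(0.06103603603603604)) side (array([0.58492675, 0.26997498]), np.float64(0.038717948717948716))
[0.6802 0.3273] top (array([0.68007659, 0.32351997]), np.float64(0.06195934256055363)) side (array([0.68209479, 0.3244169 ]), np.float64(0.053870558375634515))
[0.6761 0.2126] top (array([0.67187611, 0.2135436 ]), np.float64(0.038325471698113206)) side (array([0.67370901, 0.21717452]), np.float64(0.039831235697940504))
[ 0.6227 -0.2433] top (array([ 0.62054326, -0.24321377]), np.float64(0.04467391304347826)) side (array([ 0.6287   , -0.2517375]), np.float64(1.8414017341040463))
[0.4389 0.3868] top (array([0.44451694, 0.38989265]), np.float64(0.04880852842809365)) side None
[0.5649 0.1442] top (array([0.56604743, 0.14553214]), np.float64(0.06343884120171674)) side (array([0.5687164 , 0.14686746]), np.float64(0.060872395833333336))
tray top (array([ 0.53763552, -0.2333156 ,  3.03876569]), np.float64(0.2256036217303823))
tray side (array([ 0.51780702, -0.25995136,  2.26456092]), np.float64(0.8611386840612593))
t 10.0667 pos [0.5718 0.029  0.1023] closing 83.5 z [ 0.0026 -0.0012 -1.    ] joints [-0.06   0.439 -0.169  0.96  -0.001  0.054] F [ 0.07  0.53 -0.42]
level turn units [0.0012 0.0025 0.    ]
```

send_rows(
  targets=[
    [0,0,-0.6,0,0,0],
    [0,0,-0.6,0,0,0],
    [0,0,-0.3,0,0,0],
    [0,0,-0.15,0,0,0],
    [0,0,-0.04,0,0,0],
    [0,0,0,0,0,0],
  ],
)

```text
time: 10.57
tool_pos: [0.5717, 0.0296, 0.0178]
tcp_rot: [0.001, 0.056, 0.998, -0.001]
contact_force: [0.0, -0.9, -0.8]
finger_gap: 0.0683
grasp_force: 0.0
```

send_rows(
  targets=[
    [0,0,0,0,0,0],
    [0,0,0,0,0,0],
    [0,0,0,0,0,0],
    [0,0,0,0,0,0],
    [0,0,0,0,0,0],
    [0,0,0,0,0,0],
  ],
  gripper=40,
)

```text
time: 11.07
tool_pos: [0.5735, 0.0297, 0.0196]
tcp_rot: [0.003, 0.056, 0.998, -0.001]
contact_force: [-0.1, -0.6, 6.0]
finger_gap: 0.0502
grasp_force: 62.5
```

send_rows(
  targets=[
    [0,0,0.3,0,0,0],
    [0,0,0.4,0,0,0],
    [0,0,0.1,0,0,0],
    [0,0,0,0,0,0],
    [0,0,0,0,0,0],
    [0,0,0,0,0,0],
    [0,0,0,0,0,0],
  ],
)

```text
time: 11.65
tool_pos: [0.5706, 0.0299, 0.0566]
tcp_rot: [0.0, 0.056, 0.998, -0.0]
contact_force: [0.4, 0.5, -0.2]
finger_gap: 0.0507
grasp_force: 62.4
```

About 0.2 N, so this tin is empty. I'll lower it back gently where it stood.

send_rows(
  targets=[
    [0,0,-0.3,0,0,0],
    [0,0,-0.3,0,0,0],
    [0,0,-0.1,0,0,0],
    [0,0,0,0,0,0],
    [0,0,0,0,0,0],
  ],
)

```text
time: 12.07
tool_pos: [0.5711, 0.0299, 0.0224]
tcp_rot: [0.001, 0.056, 0.998, -0.001]
contact_force: [0.6, 0.1, 0.6]
finger_gap: 0.0504
grasp_force: 62.5
```

send_rows(
  targets=[
    [0,0,-0.03,0,0,0],
    [0,0,-0.03,0,0,0],
    [0,0,0,0,0,0],
    [0,0,0,0,0,0],
  ],
)

```text
time: 12.4
tool_pos: [0.5719, 0.0299, 0.0201]
tcp_rot: [0.002, 0.056, 0.998, -0.001]
contact_force: [-0.2, -0.1, -0.5]
finger_gap: 0.0505
grasp_force: 62.5
```

send_rows(
  targets=[
    [0,0,-0.02,0,0,0],
    [0,0,0,0,0,0],
    [0,0,0,0,0,0],
  ],
)

```text
time: 12.65
tool_pos: [0.572, 0.0299, 0.0196]
tcp_rot: [0.002, 0.056, 0.998, -0.001]
contact_force: [-1.8, 0.9, 5.3]
finger_gap: 0.0504
grasp_force: 63.0
```

send_rows(
  targets=[
    [0,0,0,0,0,0],
    [0,0,0,0,0,0],
    [0,0,0,0,0,0],
    [0,0,0,0,0,0],
    [0,0,0.4,0,0,0],
    [0,0,0.6,0,0,0],
    [0,0,0.6,0,0,0],
  ],
  gripper=80,
)

```text
time: 13.23
tool_pos: [0.5702, 0.0299, 0.0985]
tcp_rot: [-0.0, 0.056, 0.998, -0.001]
contact_force: [0.8, -0.1, -0.8]
finger_gap: 0.0682
grasp_force: 0.0
```

send_rows(
  targets=[
    [-0.02,0.59,0,0,0,0],
    [-0.02,0.59,0,0,0,0],
    [-0.02,0.59,0,0,0,0],
    [-0.02,0.57,0,0,0,0],
    [0,0,0,0,0,0],
    [0,0,0,0,0,0],
  ],
)

```text
time: 13.73
tool_pos: [0.5674, 0.1481, 0.0986]
tcp_rot: [0.001, 0.055, 0.998, -0.001]
contact_force: [1.2, 0.0, -0.5]
finger_gap: 0.0681
grasp_force: 0.0
```

send_rows(
  targets=[
    [0,-0.03,-0.6,0,0,0],
    [0,0,-0.6,0,0,0],
    [0,0,-0.25,0,0,0],
    [0,0,-0.13,0,0,0],
    [0,0,-0.03,0,0,0],
    [0,0,0,0,0,0],
  ],
)

```text
time: 14.23
tool_pos: [0.5679, 0.1446, 0.0184]
tcp_rot: [0.001, 0.057, 0.998, -0.001]
contact_force: [-0.1, -0.0, 0.4]
finger_gap: 0.0684
grasp_force: 0.0
```

send_rows(
  targets=[
    [0,0,0,0,0,0],
    [0,0,0,0,0,0],
    [0,0,0,0,0,0],
    [0,0,0,0,0,0],
    [0,0,0,0,0,0],
    [0,0,0,0,0,0],
  ],
  gripper=40,
)

```text
time: 14.73
tool_pos: [0.5694, 0.1454, 0.0201]
tcp_rot: [0.003, 0.056, 0.998, -0.0]
contact_force: [0.9, -2.0, 6.3]
finger_gap: 0.0507
grasp_force: 62.6
```

send_rows(
  targets=[
    [0,0,0.3,0,0,0],
    [0,0,0.4,0,0,0],
    [0,0,0.1,0,0,0],
    [0,0,0,0,0,0],
    [0,0,0,0,0,0],
    [0,0,0,0,0,0],
    [0,0,0,0,0,0],
  ],
)

```text
time: 15.32
tool_pos: [0.5667, 0.1452, 0.0571]
tcp_rot: [0.0, 0.056, 0.998, -0.001]
contact_force: [0.0, -0.0, -0.7]
finger_gap: 0.0506
grasp_force: 62.5
```

This one reads 0.7 N, so it is empty too. It goes back where it stood, and the remaining two must be full.

send_rows(
  targets=[
    [0,0,-0.3,0,0,0],
    [0,0,-0.3,0,0,0],
    [0,0,-0.1,0,0,0],
    [0,0,-0.02,0,0,0],
    [0,0,-0.03,0,0,0],
    [0,0,-0.03,0,0,0],
    [0,0,0,0,0,0],
    [0,0,0,0,0,0],
  ],
)

```text
time: 15.98
tool_pos: [0.5679, 0.1454, 0.0201]
tcp_rot: [0.002, 0.056, 0.998, -0.0]
contact_force: [-1.5, 0.4, 3.7]
finger_gap: 0.0504
grasp_force: 62.6
```

send_rows(
  targets=[
    [0,0,0,0,0,0],
    [0,0,0,0,0,0],
    [0,0,0,0,0,0],
    [0,0,0,0,0,0],
    [0,0,0.4,0,0,0],
    [0,0,0.6,0,0,0],
    [0,0,0.6,0,0,0],
  ],
  gripper=80,
)

```text
time: 16.57
tool_pos: [0.5663, 0.1452, 0.099]
tcp_rot: [-0.0, 0.056, 0.998, -0.001]
contact_force: [1.1, 0.2, 0.1]
finger_gap: 0.068
grasp_force: 0.0
```

send_rows(
  targets=[
    [0.08,0.61,0,0,0,0],
    [0.08,0.61,0,0,0,0],
    [0.08,0.61,0,0,0,0],
    [0.08,0.61,0,0,0,0],
    [0,0,0,0,0,0],
    [0,0,0,0,0,0],
  ],
)

```text
time: 17.07
tool_pos: [0.5836, 0.2688, 0.099]
tcp_rot: [0.001, 0.055, 0.998, -0.001]
contact_force: [-0.2, -0.4, 0.7]
finger_gap: 0.0686
grasp_force: 0.0
```

send_rows(
  targets=[
    [0,0,-0.6,0,0,0],
    [0,0,-0.6,0,0,0],
    [0,0,-0.25,0,0,0],
    [0,0,-0.13,0,0,0],
    [0,0,-0.03,0,0,0],
    [0,0,0,0,0,0],
  ],
)

```text
time: 17.57
tool_pos: [0.5838, 0.2665, 0.019]
tcp_rot: [0.001, 0.057, 0.998, -0.001]
contact_force: [0.4, 0.0, 0.9]
finger_gap: 0.0684
grasp_force: 0.0
```

send_rows(
  targets=[
    [0,0,0,0,0,0],
    [0,0,0,0,0,0],
    [0,0,0,0,0,0],
    [0,0,0,0,0,0],
    [0,0,0,0,0,0],
    [0,0,0,0,0,0],
  ],
  gripper=40,
)

```text
time: 18.07
tool_pos: [0.5853, 0.2676, 0.0209]
tcp_rot: [0.003, 0.056, 0.998, -0.0]
contact_force: [0.8, -0.8, 6.7]
finger_gap: 0.0503
grasp_force: 63.6
```

send_rows(
  targets=[
    [0,0,0.3,0,0,0],
    [0,0,0.5,0,0,0],
    [0,0,0.5,0,0,0],
    [0,0,0.5,0,0,0],
    [0,0,0.3,0,0,0],
    [0,0,0,0,0,0],
    [0,0,0,0,0,0],
  ],
)

```text
time: 18.65
tool_pos: [0.584, 0.2676, 0.124]
tcp_rot: [0.002, 0.056, 0.998, -0.0]
contact_force: [-0.9, -0.6, -4.5]
finger_gap: 0.0505
grasp_force: 63.3
```

It reads 4.5 N, so it is full and goes to the middle bay.

send_rows(
  targets=[
    [-0.06,-0.4,0,0,0,0],
    [-0.07,-0.76,0,0,0,0],
    [-0.07,-0.76,0,0,0,0],
    [-0.07,-0.76,0,0,0,0],
    [-0.07,-0.76,0,0,0,0],
    [-0.07,-0.76,0,0,0,0],
    [-0.07,-0.76,0,0,0,0],
    [-0.07,-0.76,0,0,0,0],
    [-0.07,-0.76,0,0,0,0],
    [-0.07,-0.76,0,0,0,0],
  ],
)

```text
time: 19.48
tool_pos: [0.5469, -0.0958, 0.1214]
tcp_rot: [-0.001, 0.056, 0.998, 0.0]
contact_force: [0.2, -0.9, -3.3]
finger_gap: 0.0504
grasp_force: 63.6
```

send_rows(
  targets=[
    [-0.07,-0.76,0,0,0,0],
    [-0.07,-0.76,0,0,0,0],
    [-0.07,-0.76,0,0,0,0],
    [-0.05,-0.5,0,0,0,0],
    [0,0,0,0,0,0],
    [0,0,0,0,0,0],
    [0,0,0,0,0,0],
  ],
)

```text
time: 20.07
tool_pos: [0.5348, -0.2325, 0.1219]
tcp_rot: [-0.0, 0.056, 0.998, 0.001]
contact_force: [-0.5, 0.6, -4.5]
finger_gap: 0.0509
grasp_force: 63.8
```

```bash
python3 s.py
```

```text
t 20.0667 pos [ 0.5348 -0.2325  0.1219] closing 83.5 z [-6.0e-04  1.4e-03 -1.0e+00] joints [-5.190e-01  4.460e-01 -1.020e-01  1.023e+00  1.000e-03 -4.070e-01] F [-0.52  0.56 -4.47]
level turn units [-0.0013 -0.0006 -0.    ]
```

send_rows(
  targets=[
    [0.08,0,-0.5,0,0,0],
    [0,0,-0.6,0,0,0],
    [0,0,-0.4,0,0,0],
    [0,0,-0.25,0,0,0],
    [0,0,-0.1,0,0,0],
    [0,0,-0.03,0,0,0],
    [0,0,0,0,0,0],
    [0,0,0,0,0,0],
  ],
)

```text
time: 20.73
tool_pos: [0.5411, -0.2335, 0.0309]
tcp_rot: [0.002, 0.056, 0.998, -0.001]
contact_force: [-0.1, -0.9, -2.9]
finger_gap: 0.0506
grasp_force: 63.9
```

send_rows(
  targets=[
    [0,0,-0.03,0,0,0],
    [0,0,0,0,0,0],
    [0,0,0,0,0,0],
  ],
)

```text
time: 20.98
tool_pos: [0.5406, -0.2339, 0.029]
tcp_rot: [0.002, 0.056, 0.998, -0.001]
contact_force: [-0.1, -0.6, -2.9]
finger_gap: 0.0505
grasp_force: 63.9
```

send_rows(
  targets=[
    [0,0,-0.04,0,0,0],
    [0,0,-0.03,0,0,0],
    [0,0,0,0,0,0],
    [0,0,0,0,0,0],
  ],
)

```text
time: 21.32
tool_pos: [0.5403, -0.2338, 0.0249]
tcp_rot: [0.002, 0.056, 0.998, -0.001]
contact_force: [0.1, 0.0, -2.3]
finger_gap: 0.0503
grasp_force: 64.1
```

send_rows(
  targets=[
    [0,0,-0.02,0,0,0],
    [0,0,0,0,0,0],
    [0,0,0,0,0,0],
  ],
)

```text
time: 21.57
tool_pos: [0.5403, -0.2338, 0.0249]
tcp_rot: [0.002, 0.056, 0.998, -0.001]
contact_force: [-2.5, 1.0, 6.0]
finger_gap: 0.0508
grasp_force: 65.0
```

send_rows(
  targets=[
    [0,0,0,0,0,0],
    [0,0,0,0,0,0],
    [0,0,0,0,0,0],
    [0,0,0,0,0,0],
    [0,0,0.4,0,0,0],
    [0,0,0.7,0,0,0],
    [0,0,0.7,0,0,0],
    [-0.12,0.78,0,0,0,0],
    [-0.12,0.78,0,0,0,0],
    [-0.12,0.78,0,0,0,0],
  ],
  gripper=80,
)

```text
time: 22.4
tool_pos: [0.5229, -0.1162, 0.1149]
tcp_rot: [0.003, 0.057, 0.998, -0.001]
contact_force: [1.0, 1.0, -0.2]
finger_gap: 0.0688
grasp_force: 0.0
```

send_rows(
  targets=[
    [-0.12,0.78,0,0,0,0],
    [-0.12,0.78,0,0,0,0],
    [-0.12,0.78,0,0,0,0],
    [-0.12,0.78,0,0,0,0],
    [-0.12,0.78,0,0,0,0],
    [-0.12,0.78,0,0,0,0],
    [-0.12,0.78,0,0,0,0],
    [-0.12,0.78,0,0,0,0],
    [-0.12,0.78,0,0,0,0],
    [-0.12,0.78,0,0,0,0],
  ],
)

```text
time: 23.23
tool_pos: [0.4616, 0.2753, 0.1139]
tcp_rot: [0.002, 0.056, 0.998, -0.0]
contact_force: [0.9, 1.1, -0.5]
finger_gap: 0.0684
grasp_force: 0.0
```

send_rows(
  targets=[
    [-0.11,0.78,0,0,0,0],
    [-0.11,0.78,0,0,0,0],
    [-0.11,0.78,0,0,0,0],
    [0,0,0,0,0,0],
    [0,0,0,0,0,0],
    [0,0,0,0,0,0],
  ],
)

```text
time: 23.73
tool_pos: [0.4454, 0.39, 0.1135]
tcp_rot: [0.001, 0.056, 0.998, -0.001]
contact_force: [0.4, 0.1, 0.3]
finger_gap: 0.0685
grasp_force: 0.0
```

```bash
python3 s.py; python3 m.py; python3 s.py
```

```text
t 23.7333 pos [0.4454 0.39   0.1135] closing 83.6 z [ 0.0022 -0.0022 -1.    ] joints [ 0.614  0.468 -0.091  1.011 -0.003  0.726] F [0.43 0.06 0.29]
level turn units [0.0021 0.0021 0.    ]
[ 0.5415 -0.2432] top (array([ 0.53827504, -0.23599979]), np.float64(0.04198232323232323)) side (array([ 0.54012744, -0.23829058]), np.float64(0.06297169811320755))
[0.679  0.3284] top (array([0.68020621, 0.32339591]), np.float64(0.04615561694290976)) side (array([0.68217604, 0.32377347]), np.float64(0.05529835390946502))
[ 0.6192 -0.2423] top (array([ 0.62152836, -0.24392518]), np.float64(0.05002079866888519)) side (array([ 0.62314579, -0.24393862]), np.float64(0.044937015503875966))
[0.676  0.2191] top (array([0.67242933, 0.21296945]), np.float64(0.05462875939849624)) side (array([0.67467856, 0.21597834]), np.float64(0.041666666666666664))
[0.4547 0.3767] top (array([0.44532939, 0.3882708 ]), np.float64(1.919776119402985)) side (array([0.44680001, 0.39390738]), np.float64(0.09546157243816254))
[0.5664 0.1424] top (array([0.56526988, 0.1461261 ]), np.float64(0.055984555984555984)) side (array([0.56697413, 0.14666952]), np.float64(0.06012561274509804))
tray top (array([ 0.46789053, -0.19557097,  1.46336001]), np.float64(1.2225980121479845))
tray side (array([ 0.59950703, -0.26496635,  2.12436792]), np.float64(1.930621693121693))
t 24.0833 pos [0.446  0.3894 0.1139] closing 83.5 z [ 0.0026 -0.0012 -1.    ] joints [ 0.612  0.467 -0.091  1.011 -0.002  0.726] F [ 0.67 -0.45 -0.71]
level turn units [0.0012 0.0025 0.    ]
```

Both placed tins stand near their bay centres, so I'll grasp the last one.

send_rows(
  targets=[
    [0,0.04,-0.6,0,0,0],
    [0,0,-0.6,0,0,0],
    [0,0,-0.4,0,0,0],
    [0,0,-0.25,0,0,0],
    [0,0,-0.05,0,0,0],
    [0,0,0,0,0,0],
  ],
)

```text
time: 24.58
tool_pos: [0.445, 0.3914, 0.018]
tcp_rot: [0.0, 0.057, 0.998, -0.001]
contact_force: [-0.3, 0.2, 0.6]
finger_gap: 0.0681
grasp_force: 0.0
```

send_rows(
  targets=[
    [0,0,0,0,0,0],
    [0,0,0,0,0,0],
    [0,0,0,0,0,0],
    [0,0,0,0,0,0],
    [0,0,0,0,0,0],
    [0,0,0,0,0,0],
  ],
  gripper=40,
)

```text
time: 25.08
tool_pos: [0.4469, 0.393, 0.0205]
tcp_rot: [0.003, 0.056, 0.998, 0.0]
contact_force: [-0.9, -1.7, 6.3]
finger_gap: 0.0502
grasp_force: 63.6
```

send_rows(
  targets=[
    [0,0,0.3,0,0,0],
    [0,0,0.5,0,0,0],
    [0,0,0.6,0,0,0],
    [0,0,0.6,0,0,0],
    [0,0,0.4,0,0,0],
    [0,0,0,0,0,0],
    [0,0,0,0,0,0],
  ],
)

```text
time: 25.67
tool_pos: [0.4462, 0.3929, 0.1392]
tcp_rot: [0.002, 0.056, 0.998, 0.0]
contact_force: [0.6, 1.2, -4.9]
finger_gap: 0.0506
grasp_force: 63.6
```

It reads 4.9 N, so it is full and goes to the near bay.

send_rows(
  targets=[
    [0.015,-0.4,0,0,0,0],
    [0.015,-0.76,0,0,0,0],
    [0.015,-0.76,0,0,0,0],
    [0.015,-0.76,0,0,0,0],
    [0.015,-0.76,0,0,0,0],
    [0.015,-0.76,0,0,0,0],
    [0.015,-0.76,0,0,0,0],
    [0.015,-0.76,0,0,0,0],
    [0.015,-0.76,0,0,0,0],
    [0.015,-0.76,0,0,0,0],
  ],
)

```text
time: 26.5
tool_pos: [0.4507, 0.0289, 0.1363]
tcp_rot: [-0.001, 0.056, 0.998, -0.0]
contact_force: [1.3, 0.2, -3.6]
finger_gap: 0.0505
grasp_force: 64.0
```

send_rows(
  targets=[
    [0.015,-0.76,0,0,0,0],
    [0.015,-0.76,0,0,0,0],
    [0.015,-0.76,0,0,0,0],
    [0.015,-0.76,0,0,0,0],
    [0.015,-0.76,0,0,0,0],
    [0.015,-0.76,0,0,0,0],
    [0,-0.54,0,0,0,0],
    [0,0,0,0,0,0],
    [0,0,0,0,0,0],
    [0,0,0,0,0,0],
  ],
)

```text
time: 27.33
tool_pos: [0.456, -0.2232, 0.1367]
tcp_rot: [-0.001, 0.056, 0.998, 0.001]
contact_force: [0.2, 0.4, -5.2]
finger_gap: 0.0505
grasp_force: 64.2
```

```bash
python3 s.py
```

```text
t 27.3333 pos [ 0.456  -0.2232  0.1367] closing 83.5 z [-0.0011  0.002  -1.    ] joints [-0.581  0.294 -0.289  0.989  0.001 -0.468] F [ 0.15  0.38 -5.18]
level turn units [-0.0019 -0.001  -0.    ]
```

send_rows(
  targets=[
    [0.03,-0.02,-0.5,0,0,0],
    [0,0,-0.6,0,0,0],
    [0,0,-0.6,0,0,0],
    [0,0,-0.3,0,0,0],
    [0,0,-0.1,0,0,0],
    [0,0,-0.04,0,0,0],
    [0,0,-0.03,0,0,0],
    [0,0,0,0,0,0],
    [0,0,0,0,0,0],
  ],
)

```text
time: 28.08
tool_pos: [0.4603, -0.2261, 0.0316]
tcp_rot: [0.002, 0.056, 0.998, -0.001]
contact_force: [-0.2, 0.4, -4.6]
finger_gap: 0.0509
grasp_force: 64.4
```

send_rows(
  targets=[
    [0,0,-0.03,0,0,0],
    [0,0,-0.02,0,0,0],
    [0,0,0,0,0,0],
    [0,0,0,0,0,0],
  ],
)

```text
time: 28.42
tool_pos: [0.4592, -0.2257, 0.028]
tcp_rot: [0.001, 0.056, 0.998, -0.001]
contact_force: [-1.0, -0.4, -4.5]
finger_gap: 0.0505
grasp_force: 64.4
```

send_rows(
  targets=[
    [0,0,-0.03,0,0,0],
    [0,0,-0.03,0,0,0],
    [0,0,0,0,0,0],
    [0,0,0,0,0,0],
  ],
)

```text
time: 28.75
tool_pos: [0.459, -0.2256, 0.0247]
tcp_rot: [0.001, 0.056, 0.998, -0.0]
contact_force: [-0.2, -0.5, -4.8]
finger_gap: 0.0502
grasp_force: 64.6
```

send_rows(
  targets=[
    [0,0,-0.03,0,0,0],
    [0,0,0,0,0,0],
    [0,0,0,0,0,0],
  ],
)

```text
time: 29.0
tool_pos: [0.4591, -0.2256, 0.0245]
tcp_rot: [0.001, 0.056, 0.998, -0.001]
contact_force: [-4.1, 2.0, 7.9]
finger_gap: 0.0505
grasp_force: 65.9
```

Seated. I'll release it, raise the arm clear and take a look.

send_rows(
  targets=[
    [0,0,0,0,0,0],
    [0,0,0,0,0,0],
    [0,0,0,0,0,0],
    [0,0,0,0,0,0],
    [0,0,0.4,0,0,0],
    [0,0,0.7,0,0,0],
    [0,0,0.7,0,0,0],
    [0,0,0.7,0,0,0],
    [-0.2,-0.6,0.3,0,0,0],
    [-0.2,-0.6,0,0,0,0],
  ],
  gripper=80,
)

```text
time: 29.83
tool_pos: [0.442, -0.2874, 0.1684]
tcp_rot: [0.005, 0.054, 0.999, -0.003]
contact_force: [0.6, -1.1, -0.3]
finger_gap: 0.0685
grasp_force: 0.0
```

send_rows(
  targets=[
    [-0.2,-0.6,0,0,0,0],
    [-0.2,-0.6,0,0,0,0],
    [-0.2,-0.6,0,0,0,0],
    [-0.2,-0.6,0,0,0,0],
    [0,0,0,0,0,0],
    [0,0,0,0,0,0],
    [0,0,0,0,0,0],
  ],
)

```text
time: 30.42
tool_pos: [0.3991, -0.4053, 0.163]
tcp_rot: [0.001, 0.056, 0.998, -0.0]
contact_force: [0.6, 0.3, -0.4]
finger_gap: 0.0684
grasp_force: 0.0
```

```bash
python3 m.py; python3 -c "
from h import *
a=save('top','t1.png'); b=save('side','s1.png')
cv2.imwrite('pics/end.png',np.vstack([a[130:300,20:520],b[80:380,150:650][:, :490].repeat(1,0) if 0 else np.pad(b[80:380,150:640],((0,0),(0,10),(0,0)))])[:,:,::-1])"
```

```text
[ 0.6171 -0.2412] top (array([ 0.62156786, -0.24296326]), np.float64(0.061686991869918696)) side (array([ 0.62297709, -0.24869357]), np.float64(0.06827830188679246))
[ 0.5376 -0.2448] top (array([ 0.53876457, -0.23688637]), np.float64(0.08850931677018634)) side (array([ 0.53970937, -0.23901094]), np.float64(0.06806586270871985))
[0.5605 0.1419] top (array([0.56432553, 0.14554311]), np.float64(0.08012472885032539)) side (array([0.5673399 , 0.14806141]), np.float64(0.04564691656590085))
[0.6707 0.2181] top (array([0.67153203, 0.21282656]), np.float64(0.044575471698113205)) side (array([0.67406422, 0.21652303]), np.float64(0.04817251461988304))
[ 0.4547 -0.2354] top (array([ 0.45746251, -0.2281894 ]), np.float64(0.04863518197573657)) side (array([ 0.45871581, -0.23052819]), np.float64(0.03879310344827586))
[0.6815 0.3302] top (array([0.67967075, 0.32330865]), np.float64(0.038876146788990824)) side (array([0.68260944, 0.32415495]), np.float64(0.04093530591775326))
[0.5693 0.0342] top (array([0.56980977, 0.02993145]), np.float64(0.03878458498023715)) side (array([0.57177046, 0.0331585 ]), np.float64(0.0668693009118541))
tray top (array([ 0.5702311 , -0.23672684,  3.03992502]), np.float64(0.9100403757415952))
tray side (array([ 0.53851731, -0.22945623,  3.03944717]), np.float64(0.8216117216117216))
```

View pics/end.png

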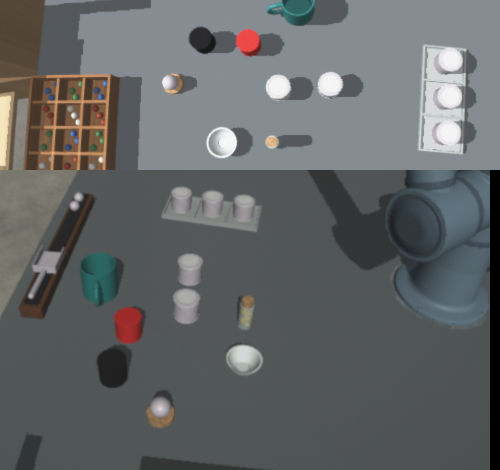

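The picture shows one upright tin in each of the three tray bays, at composite pixels (449,60), (449,96) and (447,132). The two empty tins are upright where they stood, at (278,87) and (330,84), and the bystanders look undisturbed.

```bash
python3 -c "
from bench import manip
print(manip.finish_job())"
```

```text
the job is handed in; nothing more can be done
None
```

The job is handed in: one full tin stands upright in each of the three tray bays, both empty tins are back upright where they stood, and the dish, vial, ball and mug were left alone.

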